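Load the test rack in reverse order

ROBOT

A 6-joint arm with a two-finger parallel gripper is mounted at the origin on the work surface. World frame = base frame: x ahead of the robot, y to its left, z up, the work surface at z = 0. Lengths are in m, angles in rad, forces in N, time in s.
With the tool pointing down it reaches from about 0.325 to 0.9 m from the base axis. Payload 6.1 kg.
Tool frame: the origin (TCP) lies on the centre line of the jaws, within the pads' length; the fingertips stand 22 mm ahead of it and the grasp point (between the pads) lies 3 mm ahead of it; z points along the fingers, y is the line along which they close (so a half turn about z gives the same grasp; the last joint's range is limited). The gripper opens to 85 mm and grips with 20 to 120 N. Pads are 22 mm wide; open, the fingers measure 114 mm over their backs; the gripper's body (76 mm by 85 mm) begins 54 mm behind the grasp point. The pads swing forward as they close: fully open they stand 13 mm farther back than shut.
Start: joints at [1.131, 0.22, 1.526, -0, 1.395, -0.126], TCP at [0.193, 0.594, 0.253] pointing down, gripper open.
Joint ranges: [-2.98, 2.98], [-0.91, 2.08], [0.09, 2.57], [-1.24, 4.39], [0.2, 2.65], [-2.68, 2.68]. Speed limits (rad/s): [2.57, 2.57, 3.01, 3.14, 3.14, 3.14].

INTERFACE

Orientations are given as a unit quaternion [x, y, z, w].
In Python, from workcell import r gives the robot as it stands.
- The arm moves only by the shell command python3 -m crank 'ROWS' [OPENING] [FORCE]. ROWS is JSON, a list that holds one entry, the list of rows, each a list of 4 numbers: the shift along the tool's x, y, z in mm, then the turn about the tool's z in rad. A call has 1 to 12 rows; each row is the pose to reach, as a shift and turn from the pose commanded when the call began, along the tool's axes at that moment; what a row does not reach only later rows make up. A row lasts 1/8 s, in which the tool goes at most 62.5 mm and 10.7 degrees, less where a joint would pass 70% of its speed; a pose out of reach is approached as far as the arm can. A call with a gripper value outside its range is refused whole. OPENING is the finger opening in mm, from 0 to 85.4, set as the call begins (- or left out, the last holds). The fingers move at their own pace and stop on an object; FORCE is the grip in N (left out, the last holds). Time passes only in rows, so rows that repeat a pose let the fingers close. It gives the time, the measured TCP pose, the force, the opening and the grip force at its end, in the units of the state.
- r.get_obs(): the state, without advancing time (a new reading comes with each control period).
- r.snapshot(name): name is "side" or "top" or "wrist"; returns a dict with "color" (384x512x3 uint8, red, green, blue), "depth" (384x512 float32, m along the optical axis (not along the pixel's ray), 0 where there is no reading), "fovy" (degrees; the focal length in pixels is half the picture's height over the tangent of half this angle, whatever the lens; pixels are square), "cx", "cy" (the principal point, pixels), "R" (3x3) and "t" (3): a world point X has camera coordinates R X + t; the wrist camera has in their place "T_tool_cam" (4x4, takes a point from camera to tool coordinates, whose origin is the TCP and whose axes are the flange's). Camera axes: x right, y down, z forward; pixel columns grow to the right and rows downward; lengths in m; the calibration is good to about 2 mm. The wrist camera is an equidistant fisheye: a pixel r from the principal point sees the ray r / f radians off the axis. A picture is of the moment at which its call begins: read the wrist's pose just before it.
- r.hand_in(): hands the job in; it is judged then, once.
The state is a dict: "t": time; "qpos": joint angles; "qvel": joint speeds; "effort": joint torques, N m; "tool_pos": TCP position; "orientation": TCP orientation; "wrist_force": force on the tool from outside, world axes, zero at the start; "torque": the same for the moment, N m; "gripper_width": finger opening in m; "grasp_force": force on a finger pad.
Only numpy, scipy, OpenCV 4.12 (cv2) and the standard library are available. Lean on these libraries where they do the work, as an engineer would, in place of code of your own. Each camera call takes 0.05 s, during which the arm holds its last target. There are 200 camera calls.

TASK

Move the four power parts from the white plastic intake rack to the empty aluminium test rack, one upright in the middle of each bay, in reverse order: seen from the robot, the part that stands leftmost in the intake rack goes into the rightmost bay of the test rack, and so on, until the rightmost one stands in the leftmost bay. The cork pads stay in the intake rack.

Things in the scene. Friction and masses are not known exactly. Their poses are not given: they have to be found in the camera images.
- capacitor: Can capacitor: upright black cylinder 35 mm in diameter, 65 mm high, silver top with two small terminals (4 mm higher, look only). 60 to 130 g. Origin: centre of the underside, z up. Starts standing on its pad.
- coil: Ring choke: squat copper coil, 44 mm in diameter, 28 mm high, its centre filled with black resin (solid). 100 to 200 g. Origin: centre of the underside, z up. Starts on its pad.
- transformer: Small mains transformer: dark steel core with paper and copper winding, a block 34 (x) by 42 (y) by 38 (z) mm. 170 to 340 g. Origin: centre of the underside, z up; starts with its x within 12 degrees of the rack's x.
- heatsink: Aluminium heatsink with five upright fins, a block 30 (x, across the fins) by 40 (y, along the fins) by 50 (z) mm; can be gripped on its outer fins, along x. 75 to 155 g. Origin: centre of the underside, z up; starts with its x within 12 degrees of the rack's x.
- pad_capacitor: Diamond-shaped cork pad, 46 mm square turned by 45 degrees, 2 mm thick, under the capacitor at the start. Fixed to the intake rack, top 12 mm above the bench; it stays behind and so still shows which bay that part came from. Origin: centre of its underside.
- pad_coil: Round cork pad, 62 mm in diameter, 2 mm thick, under the coil at the start. Fixed to the intake rack, top 12 mm above the bench; it stays behind and so still shows which bay that part came from. Origin: centre of its underside.
- pad_transformer: Square cork pad, 56 by 56 mm, 2 mm thick, under the transformer at the start. Fixed to the intake rack, top 12 mm above the bench; it stays behind and so still shows which bay that part came from. Origin: centre of its underside.
- pad_heatsink: Oblong cork pad, 80 (x) by 46 (y) mm, 2 mm thick, under the heatsink at the start. Fixed to the intake rack, top 12 mm above the bench; it stays behind and so still shows which bay that part came from. Origin: centre of its underside.
- intake_rack: White plastic rack, holds the four parts at the start in any order. On the left or right. Fixed, 90 (x) by 298 (y) mm. Four bays, centres x = 0, y = -108, -36, +36, +108 mm; bay floor 10 mm above the origin. Ribs between bays 3 mm thick, 12 mm above the floor; end cheeks 20 mm above it; front and back open. Origin: centre of underside; +x away from the robot, +y to its left, within 15 degrees.
- test_rack: Bare aluminium rack, empty at the start, flat brass contacts. On the left or right. Fixed, 90 (x) by 298 (y) mm. Four bays, centres x = 0, y = -108, -36, +36, +108 mm; bay floor 10 mm above the origin. Ribs between bays 3 mm thick, 12 mm above the floor; end cheeks 20 mm above it; front and back open. Origin: centre of underside; +x away from the robot, +y to its left, within 15 degrees.

How it is judged:
By the outcome, as a careful person would: the job done as asked, in the order asked, and still so for the second after the job is handed in, with the robot touching nothing.
It also fails if it takes over 109 s, if anything falls off the work surface, if the arm or the gripper's body presses on something with over 40 N, if the wrist force passes 120 N, or if a joint passes its speed limit or range.

## Working session

There is one attempt and no reset: what is moved stays moved. The work goes in short steps, Python scripts to look and compute and a shell command to move; the robot and the scene stay as the last step left them, time stands still between calls to the robot, and variables do not carry over. Pictures are saved under pics/ and viewed, at most 14 in all, crops included, and the job is handed in when it is done.

```bash
mkdir -p pics; ls
python3 - <<'E'
from workcell import r
import cv2,numpy as np
o=r.get_obs(); print({k:np.round(v,3).tolist() for k,v in o.items()})
for n in ("top","side"):
    s=r.snapshot(n); cv2.imwrite(f"pics/{n}0.png",s["color"][...,::-1]); np.savez(f"{n}0.npz",**s)
    print(n,s["fovy"],s["cx"],s["cy"],np.round(s["R"],3).tolist(),np.round(s["t"],3).tolist())
E
```

```text
pics
{'t': 0.0, 'qpos': [1.131, 0.221, 1.528, -0.0, 1.395, -0.126], 'qvel': [-0.001, 0.001, -0.001, -0.001, 0.0, -0.001], 'effort': [-0.001, -49.692, -38.939, -0.0, 0.011, 0.0], 'tool_pos': [0.193, 0.594, 0.252], 'orientation': [0.156, 0.988, -0.001, -0.0], 'wrist_force': [-0.607, -0.2, 0.095], 'torque': [-0.033, -0.051, -0.03], 'grasp_force': 0.0, 'gripper_width': 0.086}
top 51.16024777615243 254.71274707241832 192.7386529214954 [[-0.005, -1.0, -0.027], [-0.996, 0.008, -0.092], [0.092, 0.026, -0.995]] [0.006, 0.552, 0.726]
side 48.72975374777432 260.8037724465402 190.5372267869362 [[-0.997, -0.073, 0.008], [-0.054, 0.649, -0.759], [0.051, -0.757, -0.652]] [0.564, 0.058, 1.066]
```

View pics/top0.png

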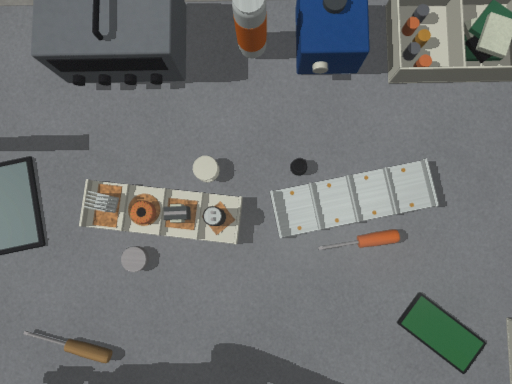

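View pics/side0.png

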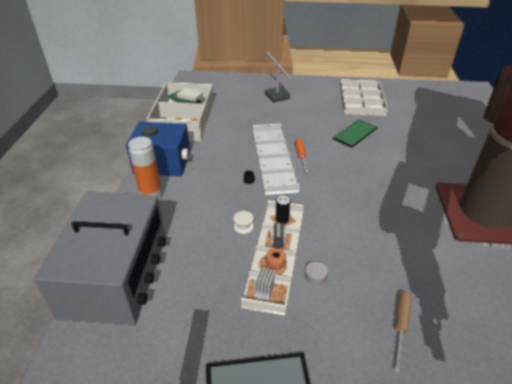

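```bash
cat > h.py <<'E'
import numpy as np,cv2
def cloud(s):
    h,w=s["depth"].shape; f=h/2/np.tan(np.radians(s["fovy"])/2)
    v,u=np.mgrid[:h,:w]; z=s["depth"]
    P=np.stack([(u-s["cx"])/f*z,(v-s["cy"])/f*z,z],-1)
    return (P-s["t"])@s["R"]     # R^T (p-t)
def rect(P,m):
    n,l,st,c=cv2.connectedComponentsWithStats(m.astype(np.uint8)); i=1+np.argmax(st[1:,4]); q=P[l==i][:,:2]
    (c,sz,a)=cv2.minAreaRect((q*1000).astype(np.float32)); return c,sz,a,len(q)
E
python3 - <<'E'
from h import *
s=dict(np.load("top0.npz")); P=cloud(s); Z=P[...,2]
print("bench",np.median(Z[270:330,150:300]),Z[270:330,150:300].std())
for n,(u0,v0,u1,v1) in dict(intake=(70,170,246,248),test=(265,150,445,245)).items():
    m=np.zeros(Z.shape,bool); m[v0:v1,u0:u1]=Z[v0:v1,u0:u1]>.006; m&=s["depth"]>0
    print(n,rect(P,m))
    # tall things
    t=np.zeros(Z.shape,bool); t[v0:v1,u0:u1]=Z[v0:v1,u0:u1]>.034
    k,l,st,c=cv2.connectedComponentsWithStats((t&(s["depth"]>0)).astype(np.uint8))
    for i in range(1,k):
        if st[i,4]>15: q=P[l==i]; print(st[i],np.round(q.mean(0),3),cv2.minAreaRect((q[:,:2]*1000).astype(np.float32)),q[:,2].max().round(3))
for nm,u,v in (("jar",206,168),("tin",134,260),("knob",299,167),("driver",378,239),("drivertip",325,247),("phone",440,333)): print(nm,np.round(P[v,u],3))
E
```

```text
bench -0.00030389961927823324 0.046078038729273546
intake ((519.7863159179688, 180.9585418701172), (298.7107238769531, 90.03828430175781), 83.22830963134766, 7426)
[ 88 191  27   7  37] [0.549 0.28  0.058] ((550.1664428710938, 283.7066345214844), (37.6967658996582, 2.3370778560638428), 77.21054077148438) 0.064
[ 86 194  28   7  42] [0.543 0.283 0.058] ((543.7008666992188, 285.9677734375), (40.491943359375, 2.3679087162017822), 77.05293273925781) 0.064
[ 86 198  26   7  43] [0.536 0.285 0.057] ((536.8670043945312, 287.0841979980469), (40.21463394165039, 2.439699172973633), 77.09041595458984) 0.063
[130 200  24  24 420] [0.518 0.211 0.039] ((517.6651000976562, 212.14028930664062), (41.025108337402344, 41.695068359375), 41.972049713134766) 0.044
[ 85 202  27   7  48] [0.53  0.286 0.056] ((530.216552734375, 288.96636962890625), (40.05707931518555, 2.426737070083618), 77.1093978881836) 0.064
[163 203  26  19 388] [0.515 0.147 0.049] ((515.8832397460938, 147.82589721679688), (32.92145538330078, 42.54872512817383), 2.885627508163452) 0.054
[ 84 206  27   6  49] [0.523 0.287 0.056] ((523.4115600585938, 289.96044921875), (38.22397994995117, 2.434138536453247), 77.06574249267578) 0.065
[203 206  22  20 352] [0.508 0.074 0.074] ((508.4873352050781, 75.40887451171875), (33.088138580322266, 33.23203659057617), 89.91332244873047) 0.083
test ((541.8939208984375, -179.69747924804688), (90.072998046875, 298.6868591308594), 11.25029182434082, 7658)
jar [0.599 0.094 0.032]
tin [0.428 0.229 0.023]
knob [ 0.604 -0.083  0.002]
driver [ 0.465 -0.224  0.025]
drivertip [ 0.45  -0.128  0.014]
phone [ 0.293 -0.335  0.009]
```

```bash
cat > g.py <<'E'
import sys,numpy as np
from workcell import r
from scipy.spatial.transform import Rotation as R
x,y,z,yaw=map(float,sys.argv[1:5])   # mm, deg of tool y in world
o=r.get_obs(); M=R.from_quat(o["orientation"]).as_matrix(); p=np.array(o["tool_pos"])*1e3
d=M.T@(np.array([x,y,z])-p); a=np.degrees(np.arctan2(M[1,1],M[0,1]))
t=(a-yaw+90)%180-90
print("t",round(o["t"],2),"pos",p.round(1),"yaw",round(a,1),"shift",d.round(1),"turn",round(np.radians(t),3),"q6",round(o["qpos"][5],2),"w",round(o["gripper_width"]*1e3,1),"grip",round(o["grasp_force"],1),"F",np.round(o["wrist_force"],1))
E
python3 g.py 508.5 75.4 150 -6.8
```

```text
t 0.1 pos [192.7 594.  252.3] yaw 72.0 shift [-460.5 -395.6  102.9] turn 1.376 q6 -0.13 w 85.1 grip 0.0 F [0.2 0.7 0.8]
```

```bash
python3 -m crank '[[[-50,-40,10,0.15],[-100,-80,20,0.3],[-150,-125,30,0.45],[-200,-170,40,0.6],[-250,-215,55,0.75],[-300,-260,70,0.9],[-345,-300,80,1.05],[-390,-335,90,1.2],[-425,-365,100,1.376],[-450,-385,103,1.376],[-460.5,-395.6,103,1.376],[-460.5,-395.6,103,1.376]]]' 70 40
python3 - <<'E'
from workcell import r
import cv2
s=r.snapshot("wrist"); cv2.imwrite("pics/w1.png",s["color"][...,::-1])
E
python3 g.py 508.5 75.4 48 -6.8
```

```text
t: 1.6
tool_pos: [0.5087, 0.0758, 0.1501]
orientation: [0.748, 0.663, -0.0, -0.0]
wrist_force: [-0.3, 0.7, -1.0]
gripper_width: 0.0698
grasp_force: 0.0
t 1.65 pos [508.3  76.6 150.2] yaw -6.8 shift [ -1.2   0.4 102.2] turn -0.001 q6 0.11 w 70.1 grip 0.0 F [-0.1 -0.8 -0. ]
```

View pics/w1.png

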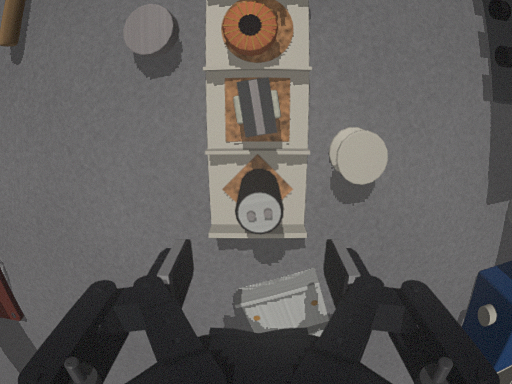

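The wrist picture shows the capacitor's silver top at (260, 213), centred between the fingers (columns 175 to 345). The transformer at (258, 108) and coil at (250, 28) sit behind it. I'll descend and grip.

```bash
python3 -m crank '[[[-0.5,0,25,0],[-0.5,0,50,0],[-0.5,0,75,0],[-0.5,0,92,0],[-0.5,0,102,0],[-0.5,0,102,0]]]' 70 40
python3 -m crank '[[[0,0,0,0],[0,0,0,0],[0,0,0,0],[0,0,0,0],[0,0,0,0],[0,0,0,0]]]' 0 40
python3 -m crank '[[[0,0,-15,0],[0,0,-50,0],[0,0,-100,0],[0,0,-140,0],[0,0,-152,0],[0,0,-152,0]]]'
python3 g.py 520.8 -73.8 200 11.25
```

```text
t: 2.4
tool_pos: [0.5083, 0.076, 0.048]
orientation: [0.748, 0.664, -0.0, -0.0]
wrist_force: [-0.6, 0.3, -0.4]
gripper_width: 0.0699
grasp_force: 0.0
t: 3.15
tool_pos: [0.5096, 0.0755, 0.0493]
orientation: [0.748, 0.664, 0.001, 0.001]
wrist_force: [-0.3, 0.1, 6.2]
gripper_width: 0.0341
grasp_force: 39.9
t: 3.9
tool_pos: [0.5089, 0.0755, 0.2008]
orientation: [0.748, 0.664, 0.0, 0.0]
wrist_force: [0.3, 0.1, -2.0]
gripper_width: 0.0338
grasp_force: 40.0
t 3.9 pos [508.9  75.5 200.8] yaw -6.8 shift [-146.9   29.5    0.8] turn -0.315 q6 0.11 w 33.8 grip 40.0 F [ 0.3  0.1 -2. ]
```

```bash
python3 -m crank '[[[-35,7,0,-0.08],[-75,15,0,-0.16],[-115,23,0,-0.25],[-140,28,0,-0.315],[-146.9,29.5,0,-0.315],[-146.9,29.5,0,-0.315],[-146.9,29.5,0,-0.315]]]'
python3 g.py 520.8 -73.8 47 11.25
python3 - <<'E'
from workcell import r
import cv2
s=r.snapshot("wrist"); cv2.imwrite("pics/w2.png",s["color"][...,::-1])
E
```

```text
t: 4.78
tool_pos: [0.5203, -0.0727, 0.1997]
orientation: [0.634, 0.773, -0.0, -0.001]
wrist_force: [0.9, 0.4, -1.0]
gripper_width: 0.0342
grasp_force: 40.0
t 4.78 pos [520.3 -72.7 199.7] yaw 11.2 shift [ -1.3   0.5 152.7] turn -0.0 q6 -0.49 w 34.2 grip 40.0 F [ 0.9  0.4 -1. ]
```

View pics/w2.png

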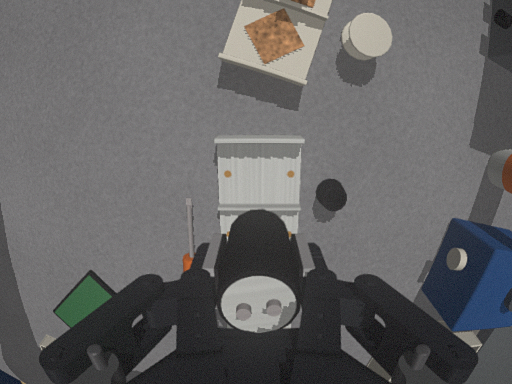

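The capacitor hangs upright in the jaws with its top at (260, 303). The first test bay, centred near (260, 170), lies under the tool, so I'll lower it.

```bash
python3 -m crank '[[[-1,0,40,0],[-1,0,90,0],[-1,0,130,0],[-1,0,147,0],[-1,0,151,0],[-1,0,152.5,0],[-1,0,152.5,0]]]'
python3 -m crank '[[[0,0,0,0],[0,0,0,0],[0,0,0,0],[0,0,0,0]]]' 60
python3 -m crank '[[[0,0,-20,0],[0,0,-60,0],[0,0,-110,0],[0,0,-150,0],[0,0,-150,0]]]'
python3 g.py 515.9 147.8 150 2.9
```

```text
t: 5.7
tool_pos: [0.5221, -0.0751, 0.0494]
orientation: [0.635, 0.773, 0.001, 0.001]
wrist_force: [-0.4, -0.8, -0.4]
gripper_width: 0.0341
grasp_force: 40.0
t: 6.2
tool_pos: [0.5208, -0.0748, 0.0479]
orientation: [0.635, 0.773, 0.0, 0.0]
wrist_force: [-1.0, 1.4, 0.5]
gripper_width: 0.0601
grasp_force: 0.0
t: 6.82
tool_pos: [0.5233, -0.0755, 0.2021]
orientation: [0.635, 0.773, 0.002, 0.004]
wrist_force: [0.4, 0.2, 0.1]
gripper_width: 0.0601
grasp_force: 0.0
t 6.83 pos [523.3 -75.5 202.1] yaw 11.2 shift [220.7  35.9  51.6] turn 0.145 q6 -0.49 w 60.1 grip 0.0 F [0.4 0.2 0.1]
```

```bash
python3 -m crank '[[[40,7,0,0.04],[90,15,0,0.08],[140,23,15,0.12],[185,31,35,0.145],[212,36,50,0.145],[220,37,51,0.145],[220,37,51,0.145],[220,37,51,0.145],[220,37,51,0.145]]]' 62
python3 g.py 515.9 147.8 43 2.9
python3 - <<'E'
from workcell import r
import cv2
s=r.snapshot("top"); cv2.imwrite("pics/t2.png",cv2.resize(s["color"][130:280,190:460,::-1],None,fx=2.9,fy=2.9)) 
s=r.snapshot("wrist"); cv2.imwrite("pics/w3.png",s["color"][...,::-1])
E
```

```text
t: 7.95
tool_pos: [0.5148, 0.1472, 0.1474]
orientation: [0.689, 0.724, 0.0, 0.0]
wrist_force: [1.2, -0.1, 0.4]
gripper_width: 0.062
grasp_force: 0.0
t 7.95 pos [514.8 147.2 147.4] yaw 2.8 shift [  0.5   1.  104.4] turn -0.001 q6 0.08 w 62.0 grip 0.0 F [ 1.2 -0.1  0.4]
```

View pics/t2.png

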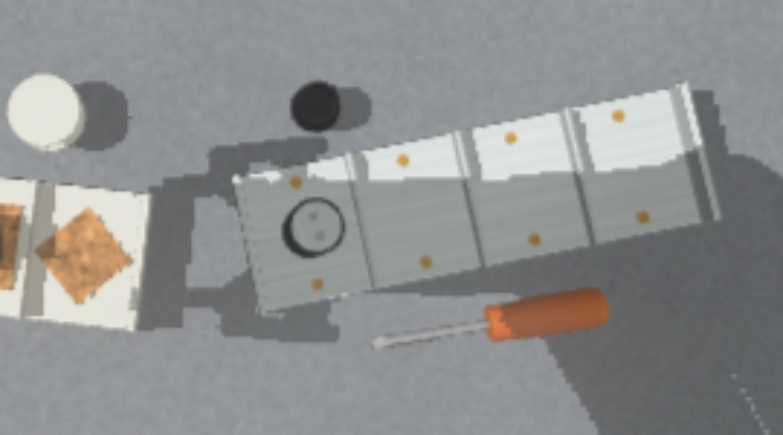

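View pics/w3.png

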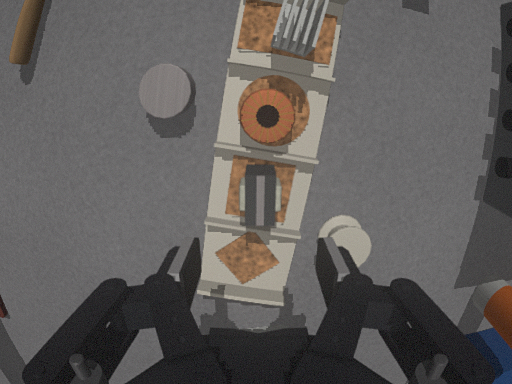

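The top crop shows the capacitor upright mid-bay at (315, 225) in the first test bay. In the wrist picture the transformer at (260, 195) is square to the jaws and centred between them.

```bash
python3 -m crank '[[[0.5,1,25,0],[0.5,1,50,0],[0.5,1,78,0],[0.5,1,97,0],[0.5,1,104,0],[0.5,1,104,0]]]'
python3 -m crank '[[[0,0,0,0],[0,0,0,0],[0,0,0,0],[0,0,0,0],[0,0,0,0],[0,0,0,0]]]' 0 60
python3 -m crank '[[[0,0,-15,0],[0,0,-50,0],[0,0,-100,0],[0,0,-140,0],[0,0,-155,0],[0,0,-155,0],[0,0,-155,0],[0,0,-155,0]]]'
python3 g.py 534.9 -144.4 200 11.25
```

```text
t: 8.8
tool_pos: [0.5153, 0.1487, 0.0428]
orientation: [0.689, 0.725, -0.0, -0.0]
wrist_force: [0.1, -0.0, -0.2]
gripper_width: 0.0621
grasp_force: 0.0
t: 9.55
tool_pos: [0.5164, 0.1489, 0.0442]
orientation: [0.689, 0.725, 0.001, 0.001]
wrist_force: [-0.2, 0.1, 5.5]
gripper_width: 0.033
grasp_force: 60.9
t: 10.55
tool_pos: [0.514, 0.1485, 0.1956]
orientation: [0.689, 0.725, -0.001, -0.001]
wrist_force: [-0.4, 0.4, -2.5]
gripper_width: 0.0331
grasp_force: 60.2
t 10.55 pos [514.  148.5 195.6] yaw 2.9 shift [-293.6    5.9   -4.3] turn -0.145 q6 0.08 w 33.1 grip 60.2 F [-0.4  0.4 -2.5]
```

```bash
python3 -m crank '[[[-30,0,0,-0.02],[-75,1,0,-0.05],[-125,2,0,-0.08],[-175,4,0,-0.11],[-225,5,0,-0.145],[-265,5,0,-0.145],[-285,5,0,-0.145],[-292,5,0,-0.145],[-292,5,0,-0.145],[-292,5,0,-0.145],[-292,5,0,-0.145],[-292,5,0,-0.145]]]'
python3 g.py 534.9 -144.4 42 11.25
```

```text
t: 12.05
tool_pos: [0.5352, -0.142, 0.1979]
orientation: [0.634, 0.773, 0.0, 0.0]
wrist_force: [-0.1, 0.2, -1.5]
gripper_width: 0.033
grasp_force: 60.2
t 12.05 pos [ 535.2 -142.   197.9] yaw 11.3 shift [ -2.3  -0.8 155.9] turn 0.001 q6 -0.6 w 33.0 grip 60.2 F [-0.1  0.2 -1.5]
```

```bash
python3 -m crank '[[[-2,-0.5,35,0],[-2,-0.5,80,0],[-2,-0.5,120,0],[-2,-0.5,145,0],[-2,-0.5,153,0],[-2,-0.5,155.5,0],[-2,-0.5,156.5,0],[-2,-0.5,156.5,0]]]'
python3 -m crank '[[[0,0,0,0],[0,0,0,0],[0,0,0,0],[0,0,0,0]]]' 60
python3 -m crank '[[[0,0,-20,0],[0,0,-60,0],[0,0,-110,0],[0,0,-155,0],[0,0,-155,0],[0,0,-155,0],[0,0,-155,0]]]'
python3 g.py 517.7 212.1 150 -6.8
```

```text
t: 13.05
tool_pos: [0.5359, -0.145, 0.0425]
orientation: [0.635, 0.773, 0.0, 0.001]
wrist_force: [0.6, -0.5, -2.5]
gripper_width: 0.0332
grasp_force: 60.1
t: 13.55
tool_pos: [0.5351, -0.1447, 0.0414]
orientation: [0.635, 0.773, 0.0, 0.0]
wrist_force: [0.5, -0.1, -0.9]
gripper_width: 0.0599
grasp_force: 0.0
t: 14.42
tool_pos: [0.5339, -0.1442, 0.1943]
orientation: [0.635, 0.773, -0.0, -0.002]
wrist_force: [0.3, 0.0, -0.3]
gripper_width: 0.06
grasp_force: 0.0
t 14.43 pos [ 533.9 -144.2  194.3] yaw 11.2 shift [352.6  53.6  44.8] turn 0.315 q6 -0.6 w 60.0 grip 0.0 F [ 0.3  0.  -0.3]
```

```bash
python3 -m crank '[[[40,6,0,0.05],[90,14,0,0.1],[145,22,0,0.15],[200,30,0,0.2],[255,39,5,0.25],[305,47,20,0.315],[338,52,40,0.315],[352,54,46,0.315],[352,54,46,0.315],[352,54,46,0.315],[352,54,46,0.315],[352,54,46,0.315]]]' 72
python3 g.py 517.7 212.1 43 -6.8
python3 - <<'E'
from workcell import r
import cv2
s=r.snapshot("wrist"); cv2.imwrite("pics/w4.png",s["color"][...,::-1])
E
```

```text
t: 15.92
tool_pos: [0.5199, 0.2103, 0.1509]
orientation: [0.748, 0.663, 0.0, 0.0]
wrist_force: [-0.8, 0.2, -0.8]
gripper_width: 0.0723
grasp_force: 0.0
t 15.93 pos [519.9 210.3 150.9] yaw -6.9 shift [  1.4  -2.5 107.9] turn -0.002 q6 0.36 w 72.3 grip 0.0 F [-0.8  0.2 -0.8]
```

View pics/w4.png

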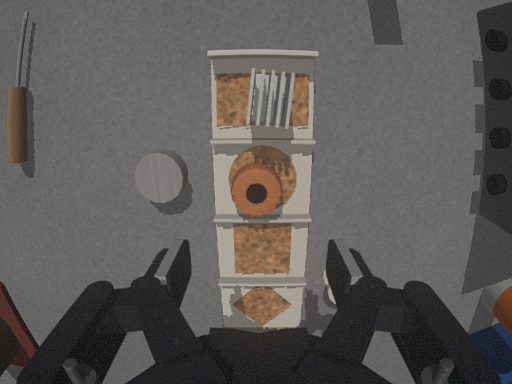

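The coil at (257, 190) is between the fingers, and the transformer and capacitor pads behind it are empty. Next I'll descend and grip.

```bash
python3 -m crank '[[[1,-2,25,0],[1,-2,50,0],[1,-2,78,0],[1,-2,98,0],[1,-2,107,0],[1,-2,107,0],[1,-2,107,0]]]'
python3 -m crank '[[[0,0,0,0],[0,0,0,0],[0,0,0,0],[0,0,0,0],[0,0,0,0],[0,0,0,0]]]' 0 60
python3 -m crank '[[[0,0,-15,0],[0,0,-50,0],[0,0,-100,0],[0,0,-140,0],[0,0,-155,0],[0,0,-155,0],[0,0,-155,0],[0,0,-155,0]]]'
python3 g.py 548.9 -215 200 11.25
```

```text
t: 16.85
tool_pos: [0.5184, 0.2125, 0.0443]
orientation: [0.748, 0.664, 0.001, 0.0]
wrist_force: [-0.3, 0.3, 0.7]
gripper_width: 0.0718
grasp_force: 0.0
t: 17.6
tool_pos: [0.5185, 0.2126, 0.0446]
orientation: [0.748, 0.664, 0.001, 0.0]
wrist_force: [-0.6, 0.1, 6.0]
gripper_width: 0.0422
grasp_force: 61.0
t: 18.6
tool_pos: [0.5164, 0.212, 0.1961]
orientation: [0.748, 0.664, -0.002, -0.001]
wrist_force: [0.2, -0.1, -1.5]
gripper_width: 0.0421
grasp_force: 61.0
t 18.6 pos [516.4 212.  196.1] yaw -6.8 shift [-420.1   82.9   -3.6] turn -0.315 q6 0.37 w 42.1 grip 61.0 F [ 0.2 -0.1 -1.5]
```

```bash
python3 -m crank '[[[-35,7,0,-0.04],[-80,16,0,-0.08],[-130,26,0,-0.12],[-185,37,0,-0.16],[-240,47,0,-0.2],[-295,58,0,-0.25],[-345,68,0,-0.315],[-385,76,0,-0.315],[-410,81,0,-0.315],[-418,82,0,-0.315],[-418,82,0,-0.315],[-418,82,0,-0.315]]]'
python3 -m crank '[[[0,0,0,0],[0,0,0,0],[0,0,0,0]]]'
python3 g.py 548.9 -215 42 11.25
```

```text
t: 20.1
tool_pos: [0.5492, -0.2112, 0.1979]
orientation: [0.634, 0.773, 0.0, -0.0]
wrist_force: [-0.3, -0.2, -2.2]
gripper_width: 0.0418
grasp_force: 61.0
t: 20.48
tool_pos: [0.5494, -0.2121, 0.1984]
orientation: [0.634, 0.773, 0.0, 0.0]
wrist_force: [-0.1, 0.1, -1.6]
gripper_width: 0.0417
grasp_force: 61.0
t 20.48 pos [ 549.4 -212.1  198.4] yaw 11.3 shift [ -2.7  -1.1 156.4] turn 0.0 q6 -0.7 w 41.7 grip 61.0 F [-0.1  0.1 -1.6]
```

```bash
python3 -m crank '[[[-2.5,-1,35,0],[-2.5,-1,80,0],[-2.5,-1,120,0],[-2.5,-1,145,0],[-2.5,-1,153,0],[-2.5,-1,155.5,0],[-2.5,-1,156.5,0],[-2.5,-1,156.5,0]]]'
python3 -m crank '[[[0,0,0,0],[0,0,0,0],[0,0,0,0],[0,0,0,0]]]' 64
python3 -m crank '[[[0,0,-20,0],[0,0,-60,0],[0,0,-110,0],[0,0,-155,0],[0,0,-155,0],[0,0,-155,0],[0,0,-155,0]]]'
python3 g.py 536.8 287.1 155 -12.9
```

```text
t: 21.48
tool_pos: [0.5497, -0.2155, 0.0431]
orientation: [0.635, 0.773, 0.0, 0.001]
wrist_force: [-0.1, 0.6, -1.4]
gripper_width: 0.0418
grasp_force: 61.0
t: 21.98
tool_pos: [0.5489, -0.2151, 0.0419]
orientation: [0.635, 0.773, 0.0, 0.0]
wrist_force: [0.6, 0.3, 0.1]
gripper_width: 0.064
grasp_force: 0.0
t: 22.85
tool_pos: [0.548, -0.2146, 0.1955]
orientation: [0.635, 0.773, -0.0, -0.001]
wrist_force: [0.1, -1.0, 0.1]
gripper_width: 0.0638
grasp_force: 0.0
t 22.85 pos [ 548.  -214.6  195.5] yaw 11.2 shift [494.2  86.8  41.1] turn 0.421 q6 -0.7 w 63.8 grip 0.0 F [ 0.1 -1.   0.1]
```

```bash
python3 -m crank '[[[40,7,0,0.04],[85,15,0,0.08],[135,24,0,0.12],[190,33,0,0.16],[245,43,0,0.2],[300,53,0,0.25],[355,62,0,0.3],[405,71,5,0.35],[450,79,20,0.421],[480,84,35,0.421],[494,87,41,0.421],[494,87,41,0.421]]]' 62
python3 -m crank '[[[0,0,0,0],[0,0,0,0],[0,0,0,0],[0,0,0,0]]]'
python3 g.py 536.8 287.1 48 -12.9
python3 - <<'E'
from workcell import r
import cv2
s=r.snapshot("wrist"); cv2.imwrite("pics/w5.png",s["color"][...,::-1])
s=r.snapshot("top"); cv2.imwrite("pics/t3.png",cv2.resize(s["color"][130:280,190:460,::-1],None,fx=2.9,fy=2.9))
E
```

```text
t: 24.35
tool_pos: [0.5372, 0.2864, 0.1545]
orientation: [0.782, 0.624, -0.001, -0.0]
wrist_force: [0.0, -0.7, 0.9]
gripper_width: 0.062
grasp_force: 0.0
t: 24.85
tool_pos: [0.5382, 0.286, 0.1562]
orientation: [0.782, 0.623, 0.0, 0.0]
wrist_force: [0.2, -0.1, 0.7]
gripper_width: 0.0623
grasp_force: 0.0
t 24.85 pos [538.2 286.  156.2] yaw -12.9 shift [  0.7  -1.7 108.2] turn -0.0 q6 0.58 w 62.3 grip 0.0 F [ 0.2 -0.1  0.7]
```

View pics/w5.png

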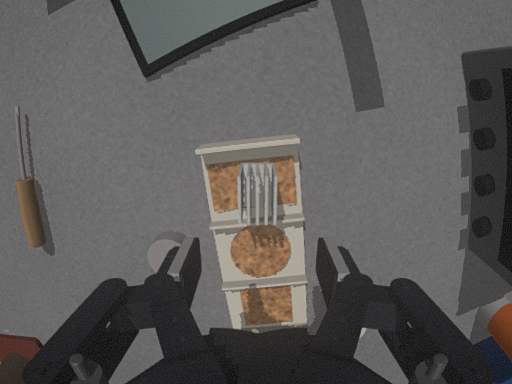

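View pics/t3.png

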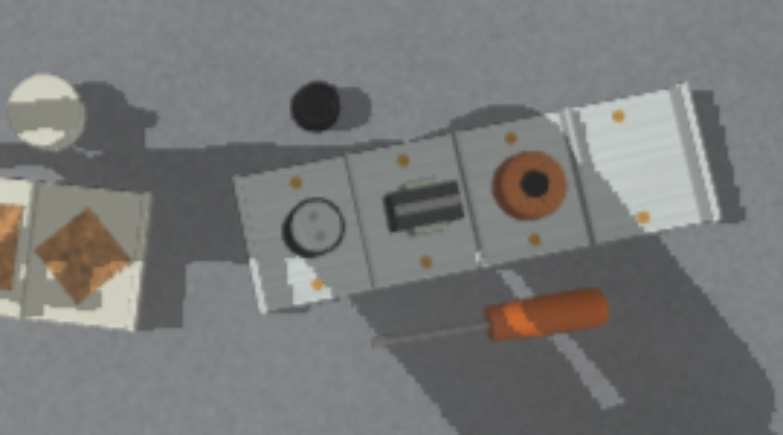

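Capacitor (315, 225), transformer (424, 206) and coil (530, 185) stand mid-bay in the test rack. In the wrist view the heatsink's fins at (258, 195) are aligned between the fingers.

```bash
python3 -m crank '[[[0.5,-1.5,25,0],[0.5,-1.5,50,0],[0.5,-1.5,78,0],[0.5,-1.5,98,0],[0.5,-1.5,107,0],[0.5,-1.5,107,0],[0.5,-1.5,107,0]]]'
python3 -m crank '[[[0,0,0,0],[0,0,0,0],[0,0,0,0],[0,0,0,0],[0,0,0,0],[0,0,0,0]]]' 0 40
python3 -m crank '[[[0,0,-15,0],[0,0,-50,0],[0,0,-100,0],[0,0,-140,0],[0,0,-155,0],[0,0,-155,0],[0,0,-155,0],[0,0,-155,0]]]'
python3 g.py 563 -285.6 200 11.25
```

```text
t: 25.82
tool_pos: [0.5375, 0.2876, 0.05]
orientation: [0.782, 0.623, 0.001, 0.0]
wrist_force: [-0.3, 0.1, 0.5]
gripper_width: 0.0619
grasp_force: 0.0
t: 26.58
tool_pos: [0.5373, 0.2875, 0.0497]
orientation: [0.782, 0.623, 0.001, 0.0]
wrist_force: [-0.2, 0.4, 5.4]
gripper_width: 0.0292
grasp_force: 40.4
t: 27.58
tool_pos: [0.5355, 0.2868, 0.2014]
orientation: [0.782, 0.623, -0.002, -0.001]
wrist_force: [0.0, 0.5, 0.0]
gripper_width: 0.03
grasp_force: 39.8
t 27.57 pos [535.5 286.8 201.4] yaw -12.9 shift [-551.8  154.5    2.1] turn -0.421 q6 0.59 w 30.0 grip 39.8 F [0.  0.5 0. ]
```

```bash
python3 -m crank '[[[-35,10,0,-0.04],[-80,22,0,-0.08],[-130,36,0,-0.12],[-185,52,0,-0.16],[-240,67,0,-0.2],[-295,83,0,-0.25],[-350,98,0,-0.3],[-405,113,0,-0.35],[-455,127,0,-0.421],[-500,140,0,-0.421],[-530,149,0,-0.421],[-545,153,0,-0.421]]]'
python3 -m crank '[[[-5,0,0,0],[-5,0,0,0],[-5,0,0,0],[-5,0,0,0],[-5,0,0,0]]]'
python3 g.py 563 -285.6 47 11.25
python3 - <<'E'
from workcell import r
import cv2
s=r.snapshot("wrist"); cv2.imwrite("pics/w6.png",s["color"][...,::-1])
E
```

```text
t: 29.08
tool_pos: [0.5635, -0.2796, 0.2023]
orientation: [0.635, 0.772, -0.0, -0.001]
wrist_force: [-0.5, 0.4, -1.5]
gripper_width: 0.0293
grasp_force: 39.7
t: 29.7
tool_pos: [0.5653, -0.2826, 0.204]
orientation: [0.634, 0.773, 0.0, 0.0]
wrist_force: [0.0, -0.5, -1.1]
gripper_width: 0.0296
grasp_force: 39.7
t 29.7 pos [ 565.3 -282.6  204. ] yaw 11.3 shift [ -2.5  -2.9 157. ] turn 0.0 q6 -0.78 w 29.6 grip 39.7 F [ 0.  -0.5 -1.1]
```

View pics/w6.png

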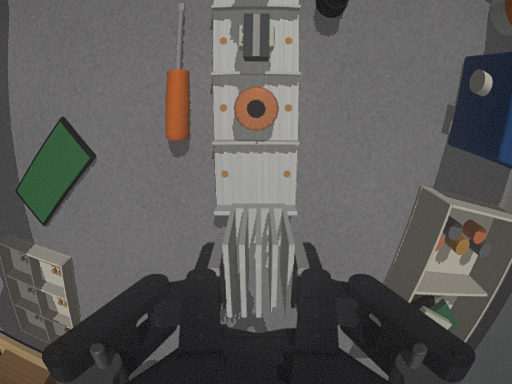

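The heatsink is held straight at (258, 265) over the last empty bay (255, 180), and the coil and transformer stand in the bays beyond. I'll lower it now.

```bash
python3 -m crank '[[[-2.5,-2.5,35,0],[-2.5,-2.5,80,0],[-2.5,-2.5,120,0],[-2.5,-2.5,145,0],[-2.5,-2.5,153,0],[-2.5,-2.5,155.5,0],[-2.5,-2.5,156.5,0],[-2.5,-2.5,156.5,0]]]'
python3 -m crank '[[[0,0,0,0],[0,0,0,0],[0,0,0,0],[0,0,0,0]]]' 58
python3 -m crank '[[[0,0,-20,0],[0,0,-60,0],[0,0,-110,0],[0,0,-155,0],[-60,-60,-155,0],[-100,-120,-155,0],[-120,-150,-155,0],[-120,-150,-155,0],[-120,-150,-155,0]]]'
python3 - <<'E'
from h import *
from workcell import r
s=r.snapshot("top"); cv2.imwrite("pics/t4.png",cv2.resize(s["color"][130:280,190:460,::-1],None,fx=2.9,fy=2.9))
P=cloud(s); t=np.zeros(P.shape[:2],bool); t[150:245,265:445]=(P[150:245,265:445,2]>.033); t&=s["depth"]>0
a=np.radians(11.25); k,l,st,c=cv2.connectedComponentsWithStats(t.astype(np.uint8))
for i in range(1,k):
    if st[i,4]>15:
        q=P[l==i]; m=cv2.minAreaRect((q[:,:2]*1000).astype(np.float32)); d=np.array(m[0])-[541.9,-179.7]
        print("rack xy",np.round([d@[np.cos(a),np.sin(a)],d@[-np.sin(a),np.cos(a)]],1),np.round(m[1],1),round(m[2],1),q[:,2].max().round(3))
E
```

```text
t: 30.75
tool_pos: [0.564, -0.2865, 0.0487]
orientation: [0.635, 0.773, 0.0, 0.001]
wrist_force: [-0.3, 0.6, -1.3]
gripper_width: 0.0295
grasp_force: 39.7
t: 31.25
tool_pos: [0.5632, -0.286, 0.0473]
orientation: [0.635, 0.773, 0.0, 0.0]
wrist_force: [-0.8, 0.3, 0.3]
gripper_width: 0.0581
grasp_force: 0.0
t: 32.38
tool_pos: [0.4395, -0.4332, 0.2035]
orientation: [0.635, 0.772, 0.0, 0.001]
wrist_force: [0.4, 0.1, 0.1]
gripper_width: 0.058
grasp_force: 0.0
rack xy [  14.4 -108.3] [ 2.5 40.4] 11.9 0.064
rack xy [   7.6 -108.1] [ 2.5 40.3] 11.1 0.061
rack xy [   0.7 -107.6] [ 2.4 39.5] 11.1 0.062
rack xy [  0.7 -35.1] [41.2 41. ] 2.3 0.042
rack xy [  -6.3 -107.7] [ 2.4 40.4] 11.0 0.063
rack xy [ -13.1 -111.8] [ 2.2 21.5] 10.6 0.063
rack xy [ 0.6 34.2] [33.8 42.4] 10.2 0.052
rack xy [-13.1 -93. ] [ 2.3 10.5] 11.1 0.062
rack xy [  0.6 107.9] [33.1 33.4] 44.6 0.081
```

View pics/t4.png

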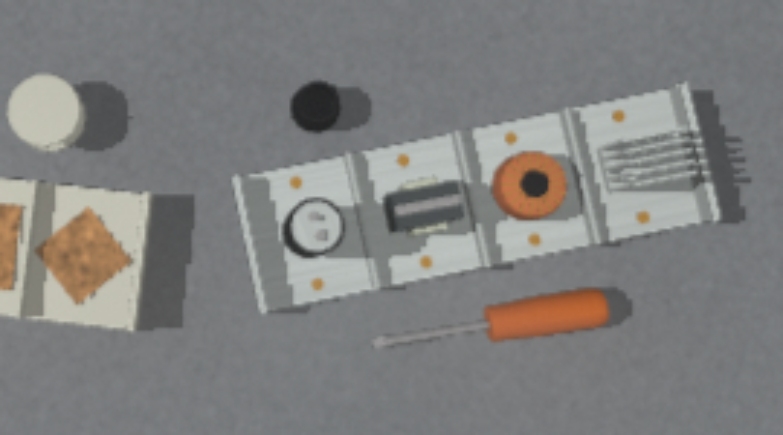

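The crop shows capacitor (315, 225), transformer (424, 206), coil (530, 185) and heatsink (650, 160), each upright and within 2 mm of its bay centre. The robot is clear of them, so I'm handing in.

```bash
python3 -c "
from workcell import r
print(r.hand_in())"
```

```text
the job is handed in; nothing more can be done
None
```

The four parts stand upright in the test rack in reverse order (from the left: capacitor, transformer, coil, heatsink), each within about 2 mm of its bay centre in the last top view. The cork pads were left in the intake rack, and I handed the job in at about 32 s of the 109 s limit.

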